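# Sort returned spring buffers by feel into a flap-divided tray

### The arm

A 6-joint arm with a two-finger parallel gripper is mounted at the origin on the work surface. World frame = base frame: x ahead of the robot, y to its left, z up, the work surface at z = 0. Lengths are in m, angles in rad, forces in N, time in s.
With the tool pointing down it reaches from about 0.425 to 0.95 m from the base axis. Payload 3.5 kg.
Tool frame: the origin (TCP) lies at the centre of the arm's flange, where the gripper is bolted on; the fingertips stand 173 mm ahead of it and the grasp point (between the pads) lies 155 mm ahead of it; z points along the fingers, y is the direction in which the jaws open and shut (so a half turn about z gives the same grasp; the last joint's range is limited). The gripper opens to 85 mm and grips with 20 to 120 N. Pads are 22 mm wide; open, the fingers measure 114 mm over their backs; the gripper's body (76 mm by 85 mm) begins 54 mm behind the grasp point. The pads swing forward as they close: fully open they stand 13 mm farther back than shut.
Start: joints at [-1.341, 0.286, 1.577, -0, 1.279, -0.15], TCP at [0.25, -0.627, 0.405] pointing down, gripper open.
Joint ranges: [-2.77, 2.77], [-0.9, 2.22], [0.21, 2.48], [-1.53, 4.67], [0.24, 2.81], [-2.84, 2.84]. Speed limits (rad/s): [2.79, 2.79, 3.14, 3.14, 3.14, 3.14].

### API

Orientations are given as a unit quaternion [x, y, z, w].
In Python, from cell import manip gives the robot as it stands.
- The arm moves only by the tool apply_moves, never from a script. Its argument "plan" is text: rows parted by semicolons, each of 7 numbers parted by spaces: the shift along the world's x, y, z in mm, then the turn, a rotation vector about the world's x, y, z in rad, then the opening, from 0 (shut) to 1 (fully open). A call has 1 to 12 rows; each row shifts and turns the commanded pose from where the row before left it; what a row does not reach is not made up. A row lasts 1/12 s, in which the tool goes at most 41.7 mm and 7.16 degrees, less where a joint would pass 70% of its speed; a pose out of reach is approached as far as the arm can. A call with a gripper value outside its range is refused whole. The fingers move at their own pace and stop on an object; the grip force is fixed at half the most. Time passes only in rows, so rows that do not move let the fingers close. It gives the time, the measured TCP pose, the force and the opening at its end, in the units of the state.
- manip.read_state(): the state, without advancing time (a new reading comes with each control period).
- manip.snapshot(name): name is "scene" or "top" or "wrist"; returns a dict with "frame" (400x640x3 uint8, red, green, blue), "fx", "fy", "cx", "cy" (pixels), "extrinsics" (4x4, takes a point from camera to world coordinates). Camera axes: x right, y up, looking along -z (the intrinsics and any distortion apply to the point x, -y, -z); pixel columns grow to the right and rows downward; lengths in m; the calibration is good to about 2 mm. A picture is of the moment at which its call begins. There is no depth.
- manip.hand_in(): hands the job in, once; it reports no verdict.
The state is a dict: "clock": time; "joint_positions": joint angles; "qvel": joint speeds; "effort": joint torques, N m; "ee_pos": TCP position; "tool_rot": TCP orientation; "force": force on the tool from outside, world axes, zero at the start; "torque": the same for the moment, N m; "opening": finger opening in m.
Only numpy, scipy, OpenCV 4.12 (cv2) and the standard library are available. Lean on these libraries where they do the work, as an engineer would, in place of code of your own. Each camera call takes 0.05 s, during which the arm holds its last target. There are 200 camera calls.

### The job

The three look-alike spring buffers on the counter mat are a mix of heavy-duty and light-duty ones: press their plungers to feel which is which. First stand the light ones upright in the open compartment of the grey tray, then tip the spring flap over its middle so that it snaps across to the other side, and stand the heavy ones upright in the compartment it has uncovered. Leave the flap leaning over the light ones, knock no buffer over, and leave the other goods where they are.

Things in the scene. Friction and masses are not known exactly. Their poses are not given: they have to be found in the camera images.
- buffer_a_mid (a point): spring buffer standing on the mat: steel foot disc 56 mm across, 8 mm thick; aluminium housing 40 mm across from 8 to 58 mm height (grip it there); on top a spring plunger with black rubber cap 26 mm across, top at 80 mm. About 0.28 kg. This point: on the axis, 40 mm above the underside; z up
- buffer_b_mid (a point): another spring buffer, outwardly the same as buffer_a in shape, sizes and point. On all three the plunger goes straight down by 13 mm and springs back: a light-duty one yields at about 2 N and is fully down at about 4 N; a heavy-duty one yields only at about 8 N and is fully down at about 17 N
- buffer_c_mid (a point): another spring buffer, outwardly the same as buffer_a in shape, sizes and point. Any of the three may be light or heavy, with at least one of each; only pressing tells
- buffer_a_cap (a point): top middle of the rubber cap of buffer_a: 40 mm above buffer_a_mid when released (light and heavy alike within 0.3 mm), 27 mm when fully pressed
- buffer_b_cap (a point): top middle of the rubber cap of buffer_b: 40 mm above buffer_b_mid when released (light and heavy alike within 0.3 mm), 27 mm when fully pressed
- buffer_c_cap (a point): top middle of the rubber cap of buffer_c: 40 mm above buffer_c_mid when released (light and heavy alike within 0.3 mm), 27 mm when fully pressed
- mat: black rubber counter mat, 270 (x) x 290 (y) x 3 mm, fixed; origin under its middle. The buffers start on it. Mat and tray may change sides
- tray: fixed grey steel tray, 200 (its x) x 266 (its y) mm, floor and walls 5 mm thick, walls 40 mm high; origin under its middle. A divider along its x, 6 mm thick, 63 mm high, parts it into two compartments of 190 (x) x 125 (y) mm, middles at y = +65.5 and -65.5 mm. The flap starts over the +y one; -y is open
- flap (a joint): rad; aluminium flap hinged on the divider (axis along tray x, 65 mm above the counter). 0: at its stop over tray +y (the start); 0.8: upright; 1.6: at its stop over -y. A spring drives it from upright to either stop (edge 70 mm above, 72 mm beside the hinge). Push its edge along its arc with about 3 N, a level push may jam; past upright it snaps over. Clears buffers in mid-compartment
- flap_edge (a point): middle of the flap's free edge (round bar 8 mm thick, 164 mm long along the tray's x), 100 mm from the hinge axis
- putty_knife: putty knife, 120 mm long and 18 mm high, wooden handle, lying near the far left corner of the mat; origin under its middle. Not to be disturbed
- carton: small cardboard carton 55 x 45 x 40 mm near the far right corner of the mat; origin under its middle. Not to be disturbed
- float: steel plastering float, plate 260 x 120 mm with a wooden handle on top (75 mm high), lying to the far left; origin under its middle. Not to be disturbed
- trowel: bricklaying trowel, 235 mm long, 43 mm high, lying to the far right; origin under its middle. Not to be disturbed
- glue_jar: white-capped jar, 70 mm across, 100 mm tall, at the back; origin under its middle. Not to be disturbed
- sponge_block: yellow block 80 x 120 x 60 mm, at the back; origin under its middle. Not to be disturbed
- roller: paint roller sleeve, 200 mm long, 60 mm across, lying across the back; origin under its middle. Not to be disturbed
Things that resemble listed ones, but are neither listed nor needed, are in the scene too. Leave any pink or purple look-alike of the part that bears buffer_c_mid alone. What is shaped like the part that bears buffer_b_mid but green or purple is not meant.

How it is judged:
On the way, in this order (a step that is already met when the one before it is completed fails the run):
1. the light buffers stand upright in the open compartment, the flap still at its first stop ((z of buffer_a_cap in the frame of buffer_a_mid above 0.04006 m or (y of buffer_a_mid in the frame of tray between -0.128 and -0.012 m and x of buffer_a_mid in the frame of tray between -0.095 and 0.095 m and z of buffer_a_mid in the frame of tray between 0.038 and 0.052 m and angle between buffer_a_mid's own z axis and vertical below 0.12 rad)) and (z of buffer_b_cap in the frame of buffer_b_mid above 0.04006 m or (y of buffer_b_mid in the frame of tray between -0.128 and -0.012 m and x of buffer_b_mid in the frame of tray between -0.095 and 0.095 m and z of buffer_b_mid in the frame of tray between 0.038 and 0.052 m and angle between buffer_b_mid's own z axis and vertical below 0.12 rad)) and (z of buffer_c_cap in the frame of buffer_c_mid above 0.04006 m or (y of buffer_c_mid in the frame of tray between -0.128 and -0.012 m and x of buffer_c_mid in the frame of tray between -0.095 and 0.095 m and z of buffer_c_mid in the frame of tray between 0.038 and 0.052 m and angle between buffer_c_mid's own z axis and vertical below 0.12 rad)) and value of joint flap below 0.2 rad), for 0.2 s.
2. the flap has snapped over to the opposite stop (value of joint flap above 1.5 rad), for 0.2 s.
At the end, for the whole second after the job is handed in: Every light buffer stands on the floor of the compartment open at the start, every heavy one on that of the other (upright within 0.12 rad, within 7 mm of resting height); the flap is at its second stop (above 1.5). A heavy spring holds its released cap a hair, under 0.3 mm, higher (((z of buffer_a_cap in the frame of buffer_a_mid above 0.04006 m and y of buffer_a_mid in the frame of tray between 0.012 and 0.128 m and x of buffer_a_mid in the frame of tray between -0.095 and 0.095 m and z of buffer_a_mid in the frame of tray between 0.038 and 0.052 m and angle between buffer_a_mid's own z axis and vertical below 0.12 rad) or (not (z of buffer_a_cap in the frame of buffer_a_mid above 0.04006 m) and y of buffer_a_mid in the frame of tray between -0.128 and -0.012 m and x of buffer_a_mid in the frame of tray between -0.095 and 0.095 m and z of buffer_a_mid in the frame of tray between 0.038 and 0.052 m and angle between buffer_a_mid's own z axis and vertical below 0.12 rad)) and ((z of buffer_b_cap in the frame of buffer_b_mid above 0.04006 m and y of buffer_b_mid in the frame of tray between 0.012 and 0.128 m and x of buffer_b_mid in the frame of tray between -0.095 and 0.095 m and z of buffer_b_mid in the frame of tray between 0.038 and 0.052 m and angle between buffer_b_mid's own z axis and vertical below 0.12 rad) or (not (z of buffer_b_cap in the frame of buffer_b_mid above 0.04006 m) and y of buffer_b_mid in the frame of tray between -0.128 and -0.012 m and x of buffer_b_mid in the frame of tray between -0.095 and 0.095 m and z of buffer_b_mid in the frame of tray between 0.038 and 0.052 m and angle between buffer_b_mid's own z axis and vertical below 0.12 rad)) and ((z of buffer_c_cap in the frame of buffer_c_mid above 0.04006 m and y of buffer_c_mid in the frame of tray between 0.012 and 0.128 m and x of buffer_c_mid in the frame of tray between -0.095 and 0.095 m and z of buffer_c_mid in the frame of tray between 0.038 and 0.052 m and angle between buffer_c_mid's own z axis and vertical below 0.12 rad) or (not (z of buffer_c_cap in the frame of buffer_c_mid above 0.04006 m) and y of buffer_c_mid in the frame of tray between -0.128 and -0.012 m and x of buffer_c_mid in the frame of tray between -0.095 and 0.095 m and z of buffer_c_mid in the frame of tray between 0.038 and 0.052 m and angle between buffer_c_mid's own z axis and vertical below 0.12 rad)) and value of joint flap above 1.5 rad); the robot touches nothing.
It fails at once if a buffer is knocked over (tilted more than 0.6 rad) (angle between any of buffer_a_mid, buffer_b_mid, buffer_c_mid's own z axis and vertical above 0.6 rad).
It fails at once if other goods are moved by more than 30 mm (distance of any of putty_knife, carton, float, trowel, glue_jar, sponge_block, roller from where it was at the start of the episode above 0.03 m).
It also fails if it takes over 72 s, if anything falls off the work surface, if the arm or the gripper's body presses on something with over 40 N, if the wrist force passes 120 N, or if a joint passes its speed limit or range.

## Working session

There is one attempt and no reset: what is moved stays moved. The work goes in short steps, Python scripts to look and compute and a tool call to move; the robot and the scene stay as the last step left them, time stands still between calls to the robot, and variables do not carry over. Pictures are saved under pics/ and viewed, about 8 in all and at most 12, crops included, and the job is handed in when it is done.

Besides the shell and the picture viewer there is one more tool, called by a JSON object that holds its "api" and its "payload", one argument or row to a line. apply_moves: Moves the arm, as the interface text tells. Its arguments: {"type":"object","properties":{"plan":{"type":"string"}},"required":["plan"]}

```bash
mkdir -p pics
cat > h.py <<'E'
import numpy as np,cv2
from cell import manip
def snap(n,save=None):
    s=manip.snapshot(n)
    if save: cv2.imwrite('pics/'+save,cv2.cvtColor(s['frame'],cv2.COLOR_RGB2BGR))
    return s
def ray(s,u,v):
    E=np.array(s['extrinsics']);d=np.array([(u-s['cx'])/s['fx'],-(v-s['cy'])/s['fy'],-1])
    return E[:3,3],E[:3,:3]@d
def onplane(s,u,v,z):
    o,d=ray(s,u,v);return o+d*(z-o[2])/d[2]
def proj(s,p):
    E=np.array(s['extrinsics']);q=E[:3,:3].T@(np.array(p)-E[:3,3]);return s['cx']+s['fx']*q[0]/-q[2],s['cy']-s['fy']*q[1]/-q[2]
E
python3 - <<'E'
from h import *
print(manip.read_state())
for n in('top','scene'):
    s=snap(n,n+'1.png');print(n,[k for k in s],s['fx'],s['cx'],s['cy'],np.round(s['extrinsics'],3).tolist())
E
```

```text
{'clock': 0.0, 'joint_positions': array([-1.34097973e+00,  2.87200508e-01,  1.57816800e+00, -3.23059784e-05,
        1.27860292e+00, -1.50066392e-01]), 'qvel': array([-0.00047183,  0.00015919,  0.00068542,  0.0002272 ,  0.0008331 ,
        0.00099546]), 'effort': array([-6.36790210e-04, -4.05985701e+01, -2.92625606e+01, -1.48077820e-04,
        5.95028512e-03,  8.73734791e-07]), 'ee_pos': array([ 0.2502248 , -0.62664157,  0.40332833]), 'tool_rot': array([ 9.82013706e-01,  1.88805894e-01, -6.28649567e-05, -1.18782764e-03]), 'force': array([-0.16620746, -0.46420355, -0.17488177]), 'torque': array([ 0.04467687,  0.00893417, -0.05255266]), 'opening': 0.08545098066806396}
top ['frame', 'fx', 'fy', 'cx', 'cy', 'extrinsics'] 510.9705984891254 323.26995862176693 200.70229016616776 [[-0.005, 0.999, -0.05, 0.455], [-1.0, -0.006, -0.006, -0.025], [-0.007, 0.05, 0.999, 1.983], [0.0, 0.0, 0.0, 1.0]]
scene ['frame', 'fx', 'fy', 'cx', 'cy', 'extrinsics'] 486.1554087216096 318.0571238669642 195.24093042172146 [[0.474, -0.7, 0.534, 1.315], [0.881, 0.381, -0.282, -0.406], [-0.005, 0.604, 0.797, 1.253], [0.0, 0.0, 0.0, 1.0]]
```

View pics/top1.png

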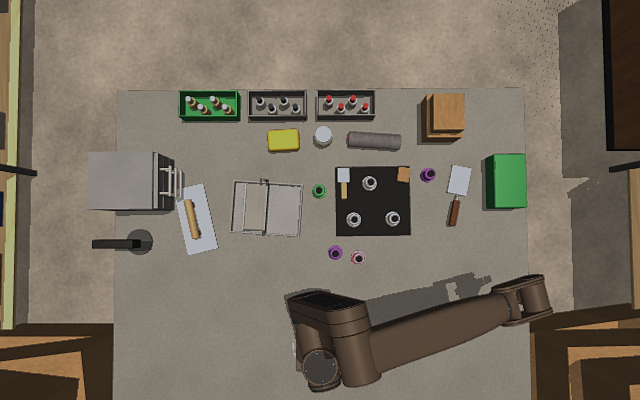

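View pics/scene1.png

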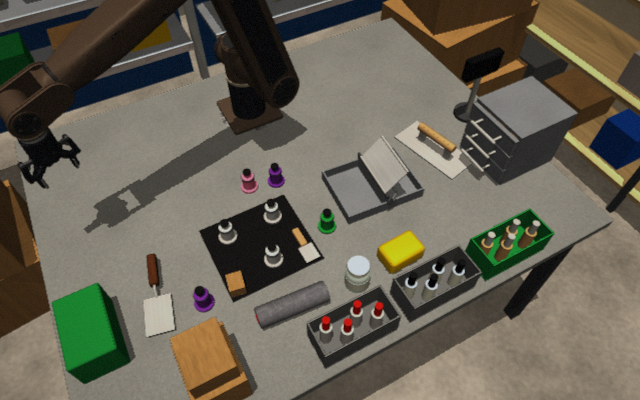

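The top view shows three grey buffers on the mat at about (370,183), (354,219) and (393,218). The things that could be mistaken for them are purple at (428,174) and (335,253), pink at (358,258) and green at (319,190), all off the mat. The tray is at about (267,208), with the flap over its left half (+y). I choose the three grey ones. Next I'll make a close crop and measure.

Run:
```python
from h import *
s=snap('top');f=s['frame'];g=cv2.cvtColor(f,cv2.COLOR_RGB2GRAY)
c=f[160:242,225:445];c=cv2.resize(c,None,fx=3.5,fy=3.5,interpolation=cv2.INTER_CUBIC)
cv2.imwrite('pics/crop.png',cv2.cvtColor(c,cv2.COLOR_RGB2BGR))
t=snap('scene');gt=cv2.cvtColor(t['frame'],cv2.COLOR_RGB2GRAY)
for nm,(u,v) in dict(P=(370,183),Q=(354,219),R=(393,218)).items():
    w=g[v-14:v+15,u-14:u+15];m=(w>75).astype(np.uint8)
    n,l,st,ce=cv2.connectedComponentsWithStats(m);i=1+np.argmax(st[1:,4])
    cs,_=cv2.findContours((l==i).astype(np.uint8),cv2.RETR_CCOMP,cv2.CHAIN_APPROX_NONE)
    big=max(cs,key=cv2.contourArea);(a,b),r=cv2.minEnclosingCircle(big)
    print(nm,'blob',st[i],'circ',a+u-14,b+v-14,r)
    ys,xs=np.mgrid[-14:15,-14:15]
    hull=np.zeros_like(m);cv2.drawContours(hull,[big],-1,1,-1)
    d=(hull>0)&(w<70);
    cu,cv=u+xs[d].mean(),v+ys[d].mean();p=onplane(s,cu,cv,.083)
    print(' cap px',cu,cv,d.sum(),'pos',p.round(4),'foot',onplane(s,a+u-14,b+v-14,.011).round(4),'scene cap',np.round(proj(t,p),1))
# mat corners
hsv=cv2.cvtColor(f,cv2.COLOR_RGB2HSV)
m=((g<45)&(np.arange(640)[None]>330)&(np.arange(640)[None]<415)&(np.arange(400)[:,None]<240)&(np.arange(400)[:,None]>160)).astype(np.uint8)
m=cv2.morphologyEx(m,cv2.MORPH_CLOSE,np.ones((3,3)))
c=max(cv2.findContours(m,0,2)[0],key=cv2.contourArea);rr=cv2.minAreaRect(c);print('mat',rr,onplane(s,*rr[0],.003))
for b in cv2.boxPoints(rr):print(onplane(s,*b,.003).round(4))
```

```text
P blob [  6   7  15  15 134] circ 369.0 182.75 7.520904541015625
 cap px 370.2647058823529 181.7941176470588 34 pos [ 0.62   -0.1886  0.083 ] foot [ 0.6226 -0.1898  0.011 ] scene cap [271.4 244. ]
Q blob [  6   7  15  15 141] circ 353.19354820251465 219.20967769622803 7.525378704071045
 cap px 353.93548387096774 219.16129032258064 31 pos [ 0.4811 -0.1265  0.083 ] foot [ 0.4819 -0.1275  0.011 ] scene cap [270.6 200.5]
R blob [  6   7  15  15 135] circ 392.1000003814697 218.5 7.5803375244140625
 cap px 393.3243243243243 218.27027027027026 37 pos [ 0.4836 -0.2728  0.083 ] foot [ 0.4838 -0.2774  0.011 ] scene cap [225.3 220.4]
mat ((371.9999694824219, 200.99996948242188), (73.99998474121094, 67.99998474121094), -0.0) [ 0.55218526 -0.20141659  0.003     ]
[ 0.4214 -0.0571  0.003 ]
[ 0.6855 -0.0588  0.003 ]
[ 0.6837 -0.3466  0.003 ]
[ 0.4199 -0.3429  0.003 ]
```

View pics/crop.png

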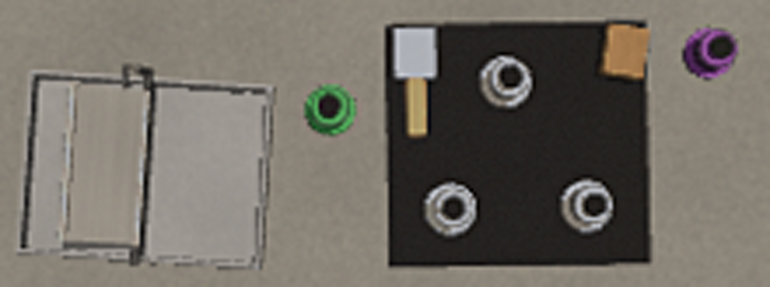

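{"api": "apply_moves", "payload": {
  "plan": "20 35 0 0 0 0.093 0;20 35 0 0 0 0.093 0;20 35 0 0 0 0.093 0;20 35 0 0 0 0.093 0;20 35 0 0 0 0.093 0;20 35 0 0 0 0.093 0;20 35 0 0 0 0.093 0;20 35 0 0 0 0.093 0;20 35 0 0 0 0.093 0;20 35 0 0 0 0.093 0;20 35 0 0 0 0.093 0;10 25 0 0 0 0.093 0"
}}

```text
clock: 1.2
ee_pos: [0.4813, -0.214, 0.4048]
tool_rot: [0.731, 0.682, 0.001, 0.0]
force: [-0.4, -1.2, -0.8]
opening: 0.0001
```

Run:
```python
from h import *
s=snap('wrist','w1.png');print(s['fx'],np.round(s['extrinsics'],3).tolist())
st=manip.read_state();print(st['ee_pos'],st['tool_rot'],st['force'],st['joint_positions'])
for p in([.62,-.189,.083],[.481,-.127,.083],[.484,-.275,.083]):print(np.round(proj(s,p)))
s=snap('top')
for (u,v) in [(36,73),(272,88),(262,268),(20,252)]:print('tray corner z.04',onplane(s,225+(u+.5)/3.5-.5,160+(v+.5)/3.5-.5,.04).round(4))
for (u,v) in [(150,90),(140,245)]:print('div z.065',onplane(s,225+(u+.5)/3.5-.5,160+(v+.5)/3.5-.5,.065).round(4))
for (u,v) in [(73,83),(64,243)]:print('edge z.135',onplane(s,225+(u+.5)/3.5-.5,160+(v+.5)/3.5-.5,.135).round(4))
```

```text
301.3276954222087 [[0.998, 0.065, 0.02, 0.485], [-0.068, 0.953, 0.297, -0.139], [0.0, -0.298, 0.955, 0.374], [0.0, 0.0, 0.0, 1.0]]
[ 0.4819712  -0.21137165  0.40460498] [ 0.72889769  0.68461998  0.00165766 -0.00094438] [0.50303454 1.7341297  0.23550099] [-0.60674748 -0.04376303  1.93964432  0.00383565  1.24686986 -0.54534197]
[460. 149.]
[311.  91.]
[324. 239.]
tray corner z.04 [0.6318 0.3243 0.04  ]
tray corner z.04 [0.6138 0.0667 0.04  ]
tray corner z.04 [0.4181 0.0782 0.04  ]
tray corner z.04 [0.4369 0.3411 0.04  ]
div z.065 [0.6104 0.1969 0.065 ]
div z.065 [0.4439 0.2076 0.065 ]
edge z.135 [0.6125 0.2687 0.135 ]
edge z.135 [0.4468 0.2777 0.135 ]
```

View pics/w1.png

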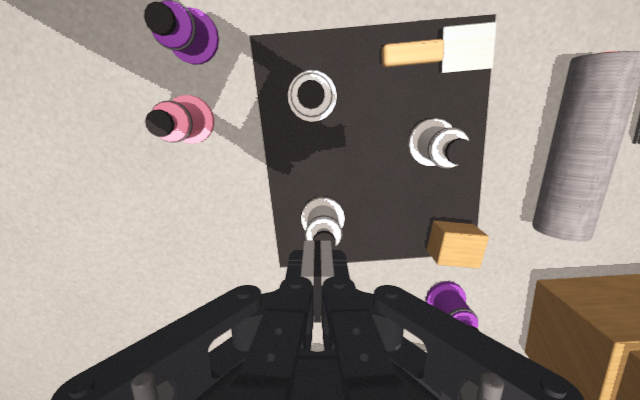

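{"api": "apply_moves", "payload": {
  "plan": "1 -32 0 0 0 0 0;1 -33 0 0 0 0 0;0 0 -40 0 0 0 0;0 0 -40 0 0 0 0;0 0 -40 0 0 0 0;0 0 -15 0 0 0 0;0 0 -7 0 0 0 0;0 0 -7 0 0 0 0;0 0 -7 0 0 0 0;0 0 0 0 0 0 0;0 0 0 0 0 0 0;0 0 0 0 0 0 0"
}}

```text
clock: 2.3
ee_pos: [0.4827, -0.2825, 0.2506]
tool_rot: [0.733, 0.68, -0.0, 0.002]
force: [-0.7, -0.6, 2.3]
opening: 0.0002
```

```bash
cat > f.py <<'E'
from h import *
F=[];P=[]
for i in range(4):
    snap('wrist');s=manip.read_state();F.append(s['force']);P.append(s['ee_pos'])
print(np.round(F,1).tolist(),np.mean(F,0).round(2),np.mean(P,0).round(4))
E
python3 f.py
```

```text
[[-2.7, -1.0, 2.3], [-1.0, -0.9, 2.2], [-0.5, -1.6, 2.4], [-0.7, -0.1, 2.4]] [-1.23 -0.89  2.31] [ 0.4827 -0.2823  0.2502]
```

{"api": "apply_moves", "payload": {
  "plan": "0 0 40 0 0 0 0;0 38 0 0 0 0 0;0 38 0 0 0 0 0;0 38 0 0 0 0 0;0 38 0 0 0 0 0;0 0 -20 0 0 0 0;0 0 -10 0 0 0 0;0 0 -12 0 0 0 0;0 0 0 0 0 0 0;0 0 0 0 0 0 0;0 0 0 0 0 0 0"
}}

```text
clock: 3.42
ee_pos: [0.4825, -0.1308, 0.2472]
tool_rot: [0.734, 0.68, -0.0, -0.0]
force: [-0.7, 0.9, 1.8]
opening: -0.0002
```

```bash
python3 f.py
```

```text
[[-0.8, 2.9, 2.6], [-1.3, 2.5, 2.4], [-1.2, 0.9, 2.5], [-1.8, 1.2, 2.7]] [-1.28  1.86  2.54] [ 0.4824 -0.1306  0.2473]
```

{"api": "apply_moves", "payload": {
  "plan": "0 0 42 0 0 0 0;35 -15 0 0 0 0 0;35 -15 0 0 0 0 0;35 -15 0 0 0 0 0;35 -15 0 0 0 0 0;0 0 -20 0 0 0 0;0 0 -10 0 0 0 0;0 0 -12 0 0 0 0;0 0 0 0 0 0 0;0 0 0 0 0 0 0;0 0 0 0 0 0 0"
}}

```text
clock: 4.53
ee_pos: [0.6227, -0.1906, 0.2501]
tool_rot: [0.733, 0.68, 0.0, 0.003]
force: [-1.6, -0.7, 12.7]
opening: 0.0003
```

```bash
python3 f.py
```

```text
[[-1.1, 0.2, 11.3], [-1.5, -0.7, 12.2], [-1.8, -0.6, 13.1], [-2.1, 0.1, 12.0]] [-1.63 -0.25 12.13] [ 0.6226 -0.1906  0.2503]
```

R and Q yield at about 2.5 N, so they are light. P needs about 12 N, so it is heavy. I'll grip Q first.

{"api": "apply_moves", "payload": {
  "plan": "0 0 40 0 0 0 1;0 0 40 0 0 0 1;-35 15 0 0 0 0 1;-35 15 0 0 0 0 1;-35 15 0 0 0 0 1;-35 15 0 0 0 0 1;0 0 0 0 0 0 1;0 0 -30 0 0 0 1"
}}

```text
clock: 5.4
ee_pos: [0.481, -0.1291, 0.2999]
tool_rot: [0.733, 0.68, 0.001, 0.004]
force: [2.0, -1.1, -0.1]
opening: 0.0851
```

Run:
```python
from h import *
s=snap('wrist','w2.png');st=manip.read_state();print(st['ee_pos'],st['opening'])
print(proj(s,[.4815,-.13,.083]))
```

```text
[ 0.47902899 -0.12840128  0.29146588] 0.0852438366846681
(np.float64(317.143045789608), np.float64(223.03583291956988))
```

View pics/w2.png

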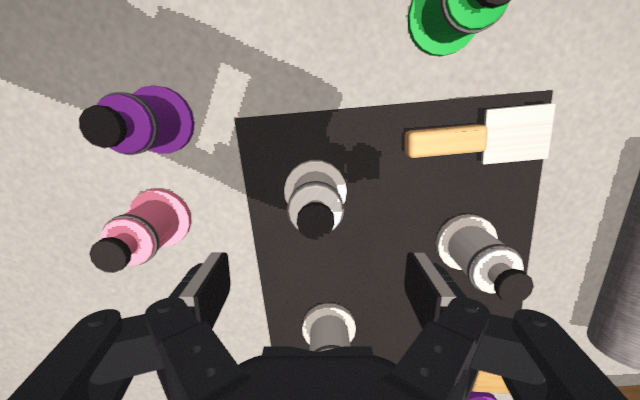

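Q's cap is at (315,220) against a prediction of (317,223), so I'm aligned and can grip.

{"api": "apply_moves", "payload": {
  "plan": "0 0 -40 0 0 0 1;0 0 -40 0 0 0 1;0 0 -17 0 0 0 1;0 0 0 0 0 0 1;0 0 0 0 0 0 0;0 0 0 0 0 0 0;0 0 0 0 0 0 0;0 0 0 0 0 0 0;0 0 0 0 0 0 0;0 0 20 0 0 0 0;0 0 40 0 0 0 0;0 0 40 0 0 0 0"
}}

```text
clock: 6.45
ee_pos: [0.4812, -0.1293, 0.2988]
tool_rot: [0.733, 0.68, -0.001, -0.002]
force: [1.4, -0.4, -2.2]
opening: 0.0388
```

{"api": "apply_moves", "payload": {
  "plan": "-2 38 0 0 0 0 0;-1 39 0 0 0 0 0;-1 39 0 0 0 0 0;-1 38 0 0 0 0 0;-1 39 0 0 0 0 0;0 39 0 0 0 0 0;0 38 0 0 0 0 0;0 0 0 0 0 0 0;0 0 -40 0 0 0 0;0 0 0 0 0 0 0"
}}

```text
clock: 7.28
ee_pos: [0.4735, 0.1407, 0.2541]
tool_rot: [0.732, 0.681, -0.004, -0.003]
force: [-2.3, -0.7, -4.6]
opening: 0.0388
```

Run:
```python
from h import *
s=snap('wrist','w3.png');st=manip.read_state();print(st['ee_pos'],st['tool_rot'],st['opening'])
import math
c=np.array([.5252,.2026]);t=-.067;R=np.array([[math.cos(t),-math.sin(t)],[math.sin(t),math.cos(t)]])
def tr(x,y,z):return [*(c+R@[x,y]),z]
im=cv2.imread('pics/w3.png')
for p in [(-.1,-.133,.04),(.1,-.133,.04),(-.1,.133,.04),(.1,.133,.04),(-.1,0,.063),(.1,0,.063),(-.082,.072,.135),(.082,.072,.135)]:
    u,v=proj(s,tr(*p));print(p,round(u),round(v));cv2.circle(im,(int(u),int(v)),4,(0,0,255),1)
cv2.imwrite('pics/w3b.png',im)
```

```text
[0.47400331 0.14029698 0.25580738] [ 0.73276983  0.68045901 -0.00388113 -0.00297385] 0.0385497143249061
(-0.1, -0.133, 0.04) 250 311
(0.1, -0.133, 0.04) 528 312
(-0.1, 0.133, 0.04) 208 -176
(0.1, 0.133, 0.04) 649 -183
(-0.1, 0, 0.063) 221 124
(0.1, 0, 0.063) 611 123
(-0.082, 0.072, 0.135) 167 -192
(0.082, 0.072, 0.135) 934 -205
```

View pics/w3b.png

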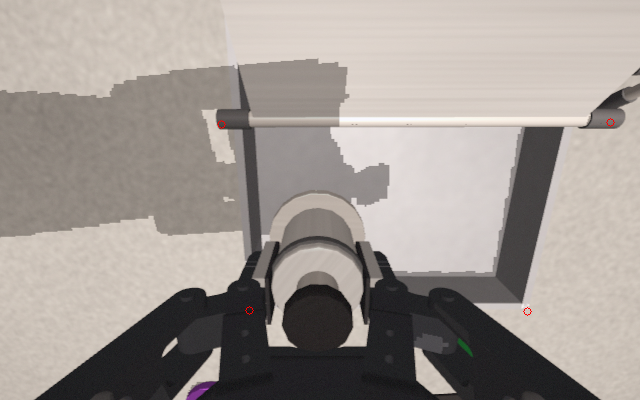

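{"api": "apply_moves", "payload": {
  "plan": "12 0 0 0 0 0 0;0 0 -25 0 0 0 0;0 0 -20 0 0 0 0;0 0 -5 0 0 0 0;0 0 -2 0 0 0 0;0 0 -2 0 0 0 0;0 0 0 0 0 0 0;0 0 0 0 0 0 0"
}}

```text
clock: 8.0
ee_pos: [0.4889, 0.1401, 0.2068]
tool_rot: [0.733, 0.68, 0.001, 0.001]
force: [0.5, 0.2, -1.6]
opening: 0.0386
```

```bash
python3 f.py
```

```text
[[0.6, 0.3, -2.8], [0.0, -0.9, -2.8], [-0.0, 0.7, -3.3], [0.4, -0.5, -3.4]] [ 0.24 -0.11 -3.06] [0.4887 0.1402 0.2065]
```

{"api": "apply_moves", "payload": {
  "plan": "0 0 -2 0 0 0 0;0 0 -2 0 0 0 0;0 0 0 0 0 0 0;0 0 0 0 0 0 0.5;0 0 0 0 0 0 0.55;0 0 0 0 0 0 0.55;0 0 0 0 0 0 0.55;0 0 30 0 0 0 0.55;0 0 40 0 0 0 0.55;0 0 30 0 0 0 0.55"
}}

```text
clock: 9.03
ee_pos: [0.4883, 0.1401, 0.3029]
tool_rot: [0.733, 0.68, -0.0, -0.0]
force: [1.3, 0.8, 0.2]
opening: 0.0467
```

Run:
```python
from h import *
s=snap('scene','s2.png');st=manip.read_state();print(st['ee_pos'],st['opening'],st['force'])
im=cv2.imread('pics/s2.png')[90:290,180:460]
cv2.imwrite('pics/s2c.png',cv2.resize(im,None,fx=2.8,fy=2.8,interpolation=2))
```

```text
[0.49063755 0.14046836 0.30984356] 0.04718605951615001 [2.94783815 1.73217293 3.17652551]
```

View pics/s2c.png

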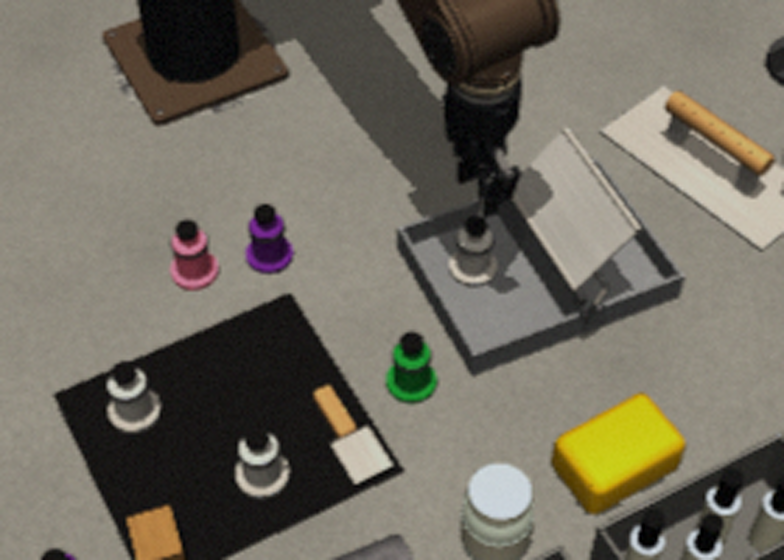

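The picture shows Q upright in the open compartment, with its foot at crop (472,268). The other buffers are still standing. Next is R.

{"api": "apply_moves", "payload": {
  "plan": "0 -38 0 0 0 0 0.6;-4 -38 0 0 0 0 0.6;0 -38 0 0 0 0 1;0 -38 0 0 0 0 1;0 -38 0 0 0 0 1;0 -38 0 0 0 0 1;0 -38 0 0 0 0 1;0 -38 0 0 0 0 1;0 -38 0 0 0 0 1;0 -38 0 0 0 0 1;0 -37 0 0 0 0 1;0 0 0 0 0 0 1"
}}

```text
clock: 10.08
ee_pos: [0.484, -0.2825, 0.3018]
tool_rot: [0.735, 0.678, -0.001, 0.002]
force: [-0.5, 0.9, 1.0]
opening: 0.0853
```

Run:
```python
from h import *
s=snap('wrist');st=manip.read_state();print(st['ee_pos'],st['opening'])
u,v=map(int,proj(s,[.484,-.277,.083]));print(u,v)
g=cv2.cvtColor(s['frame'],cv2.COLOR_RGB2GRAY)[v-32:v+33,u-32:u+33]
n,l,S,C=cv2.connectedComponentsWithStats((g<45).astype(np.uint8))
for i in range(1,n):
    if S[i,4]>200:print(S[i],C[i]+[u-32,v-32],onplane(s,*(C[i]+[u-32,v-32]),.083))
```

```text
[ 0.48398276 -0.280024    0.30127787] 0.08543550406378941
317 213
[ 13  16  37  37 836] [316.17105263 215.26076555] [ 0.48300435 -0.27845752  0.083     ]
```

{"api": "apply_moves", "payload": {
  "plan": "-1 0 -40 0 0 0 1;0 0 -40 0 0 0 1;0 0 -22 0 0 0 1;0 0 0 0 0 0 1;0 0 0 0 0 0 0;0 0 0 0 0 0 0;0 0 0 0 0 0 0;0 0 0 0 0 0 0;0 0 0 0 0 0 0;0 0 20 0 0 0 0;0 0 40 0 0 0 0;0 0 40 0 0 0 0"
}}

```text
clock: 11.13
ee_pos: [0.4823, -0.276, 0.2986]
tool_rot: [0.733, 0.68, -0.0, -0.003]
force: [1.6, -1.4, -2.7]
opening: 0.0385
```

{"api": "apply_moves", "payload": {
  "plan": "7 36 2 0 0 0 0;7 37 0 0 0 0 0;7 37 0 0 0 0 0;7 37 0 0 0 0 0;8 38 0 0 0 0 0;8 38 0 0 0 0 0;8 38 0 0 0 0 0;8 38 0 0 0 0 0;8 38 0 0 0 0 0;7 37 0 0 0 0 0;6 37 0 0 0 0 0;0 0 0 0 0 0 0"
}}

```text
clock: 12.13
ee_pos: [0.5641, 0.1396, 0.3019]
tool_rot: [0.731, 0.682, 0.002, -0.001]
force: [-0.9, -1.3, -2.7]
opening: 0.0384
```

```bash
python3 f.py; python3 -c "
from h import *
s=snap('top','t2.png')
st=manip.read_state();print(st['opening'],st['tool_rot'])"
```

```text
[[-0.2, -0.6, -3.1], [0.1, -0.6, -3.2], [0.7, 0.0, -2.2], [-0.3, -0.7, -2.1]] [ 0.07 -0.45 -2.62] [0.5639 0.1353 0.3013]
0.03812893490794766 [ 7.33494547e-01  6.79695261e-01 -3.16318216e-04 -3.71135178e-05]
```

Commanded pose is about (.564,.134,.302). I'll lower and release.

{"api": "apply_moves", "payload": {
  "plan": "0 0 -40 0 0 0 0;0 0 -35 0 0 0 0;0 0 -15 0 0 0 0;0 0 -5 0 0 0 0;0 0 -3 0 0 0 0;0 0 -2 0 0 0 0;0 0 0 0 0 0 0;0 0 0 0 0 0 0.5;0 0 0 0 0 0 0.55;0 0 0 0 0 0 0.55;0 0 0 0 0 0 0.55"
}}

```text
clock: 13.3
ee_pos: [0.5647, 0.1336, 0.2019]
tool_rot: [0.733, 0.68, 0.001, 0.0]
force: [0.2, -0.3, 0.2]
opening: 0.0469
```

{"api": "apply_moves", "payload": {
  "plan": "0 0 30 0 0 0 0.55;0 0 40 0 0 0 0.55;0 0 40 0 0 0 0.55;0 0 0 0 0 0 0"
}}

```text
clock: 13.63
ee_pos: [0.5672, 0.1343, 0.3212]
tool_rot: [0.733, 0.68, 0.007, 0.005]
force: [2.0, 0.1, 1.1]
opening: 0.0366
```

Run:
```python
from h import *
s=snap('scene','s3.png');st=manip.read_state();print(st['ee_pos'],st['opening'],st['force'])
im=cv2.imread('pics/s3.png')[90:290,180:460]
cv2.imwrite('pics/s3c.png',cv2.resize(im,None,fx=2.8,fy=2.8,interpolation=2))
```

```text
[0.56625182 0.13418607 0.31772878] 0.029112775853088694 [-0.36734535 -0.04951272 -0.67440102]
```

View pics/s3c.png

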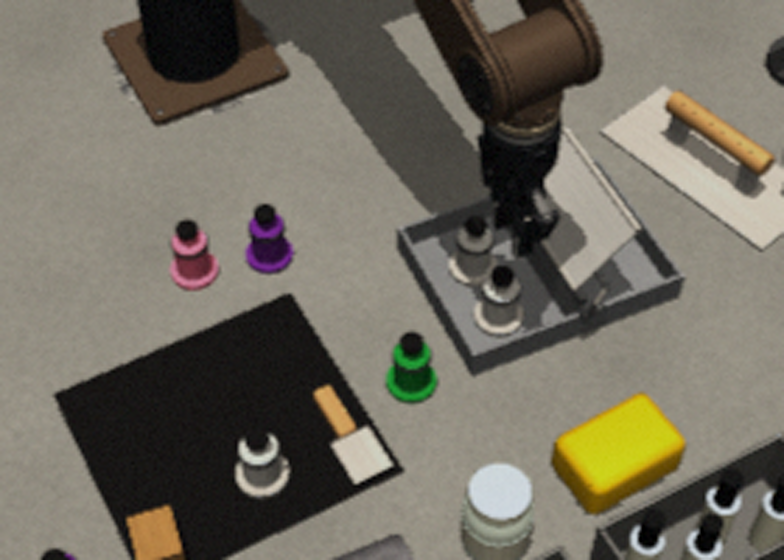

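Both light buffers stand upright in the open compartment, at crop (472,268) and (498,318), and P is still on the mat. Next is the flap.

{"api": "apply_moves", "payload": {
  "plan": "0 0 40 0 0 0 0;-6 34 0 0 0 0 0;-6 34 0 0 0 0 0;-6 34 0 0 0 0 0;-6 34 0 0 0 0 0;-7 35 0 0 0 0 0;0 0 0 0 0 0 0;0 0 -30 0 0 0 0;0 0 -31 0 0 0 0;0 0 0 0 0 0 0"
}}

```text
clock: 14.52
ee_pos: [0.5307, 0.304, 0.2823]
tool_rot: [0.733, 0.68, -0.007, -0.003]
force: [-1.7, -0.4, -2.0]
opening: -0.0001
```

{"api": "apply_moves", "payload": {
  "plan": "0 -8 0 0 0 0 0;0 -8 2 0 0 0 0;0 0 0 0 0 0 0"
}}

```text
clock: 14.77
ee_pos: [0.5341, 0.2881, 0.2947]
tool_rot: [0.734, 0.679, 0.002, 0.0]
force: [0.3, 2.8, -0.8]
opening: -0.0001
```

Run:
```python
from h import *
s=snap('wrist','w4.png');st=manip.read_state();print(st['ee_pos'],st['opening'],st['force'])
```

```text
[0.53410225 0.28844996 0.29476444] 8.350243461762757e-05 [-0.38859253  3.28979287 -1.45692575]
```

View pics/w4.png

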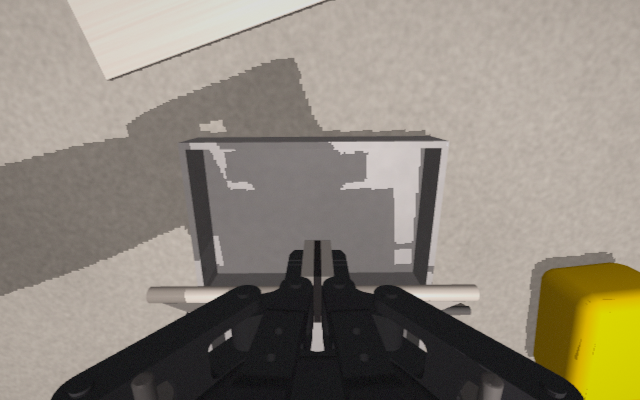

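The fingers stand on the far side of the edge bar (image row 295), and the force along y is +3 N, so they are in contact. I'll follow the arc.

{"api": "apply_moves", "payload": {
  "plan": "0 -8 7 0 0 0 0;-1 -8 7 0 0 0 0;0 -9 5 0 0 0 0;-1 -9 5 0 0 0 0;0 -10 3 0 0 0 0;-1 -10 3 0 0 0 0;-1 -10 1 0 0 0 0;0 -10 1 0 0 0 0;-1 -10 0 0 0 0 0;-1 -10 -1 0 0 0 0;0 -10 -1 0 0 0 0;-1 -5 0 0 0 0 0"
}}

```text
clock: 15.82
ee_pos: [0.5261, 0.1786, 0.3216]
tool_rot: [0.733, 0.68, -0.001, -0.0]
force: [-0.4, -1.1, 0.0]
opening: -0.0001
```

Run:
```python
from h import *
s=snap('scene','s4.png');st=manip.read_state();print(st['ee_pos'],st['opening'],st['force'])
im=cv2.imread('pics/s4.png')[90:290,180:460]
cv2.imwrite('pics/s4c.png',cv2.resize(im,None,fx=2.8,fy=2.8,interpolation=2))
```

```text
[0.52604455 0.17846851 0.32174676] 9.04863991542773e-06 [1.19680731 0.3881838  0.17032046]
```

View pics/s4c.png

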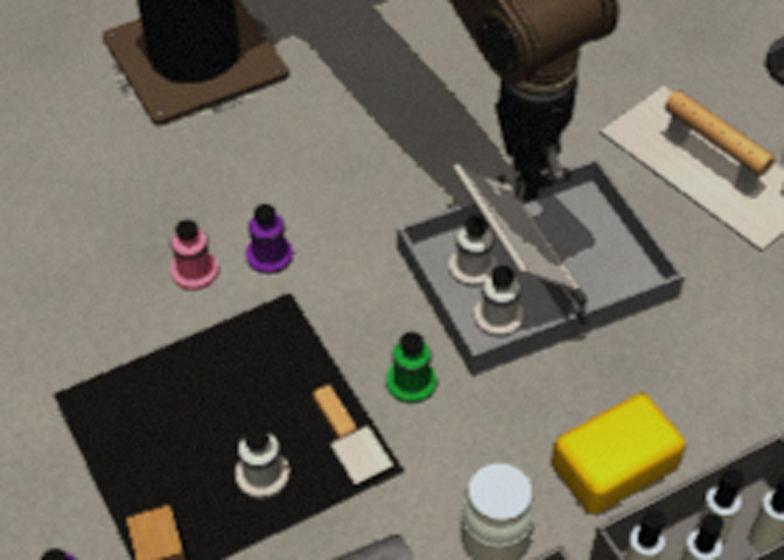

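The flap has snapped over to -y, with its edge at crop (460,170)–(580,290) leaning over the upright light buffers. Now P, the heavy one.

{"api": "apply_moves", "payload": {
  "plan": "0 0 40 0 0 0 0;9 -37 0 0 0 0 0;10 -37 0 0 0 0 0;9 -37 0 0 0 0 0;10 -37 0 0 0 0 0;9 -37 0 0 0 0 0.5;10 -37 0 0 0 0 1;9 -37 0 0 0 0 1;10 -37 0 0 0 0 1;9 -37 0 0 0 0 1;10 -37 0 0 0 0 1;0 0 -40 0 0 0 1"
}}

```text
clock: 16.87
ee_pos: [0.6247, -0.1971, 0.3321]
tool_rot: [0.735, 0.678, 0.003, 0.011]
force: [2.0, -1.0, 2.7]
opening: 0.0837
```

{"api": "apply_moves", "payload": {
  "plan": "0 0 -20 0 0 0 1;0 0 0 0 0 0 1;0 0 0 0 0 0 1"
}}

```text
clock: 17.12
ee_pos: [0.6208, -0.1897, 0.3005]
tool_rot: [0.733, 0.68, -0.001, -0.002]
force: [0.3, 0.6, -0.2]
opening: 0.0851
```

Run:
```python
from h import *
s=snap('wrist');st=manip.read_state();print(st['ee_pos'],st['opening'],st['tool_rot'])
u,v=map(int,proj(s,[.6215,-.19,.083]));print(u,v)
g=cv2.cvtColor(s['frame'],cv2.COLOR_RGB2GRAY)[v-32:v+33,u-32:u+33]
n,l,S,C=cv2.connectedComponentsWithStats((g<45).astype(np.uint8))
for i in range(1,n):
    if S[i,4]>200:print(S[i],C[i]+[u-32,v-32],onplane(s,*(C[i]+[u-32,v-32]),.083))
```

```text
[ 0.62151092 -0.18968627  0.30276302] 0.08531535655025048 [ 7.32964587e-01  6.80266796e-01  1.72637492e-05 -6.67214676e-06]
321 223
[ 13  15  36  36 747] [318.52744311 222.5729585 ] [ 0.61984867 -0.18926604  0.083     ]
```

{"api": "apply_moves", "payload": {
  "plan": "-1 0 -40 0 0 0 1;0 0 -40 0 0 0 1;0 0 -22 0 0 0 1;0 0 0 0 0 0 1;0 0 0 0 0 0 0;0 0 0 0 0 0 0;0 0 0 0 0 0 0;0 0 0 0 0 0 0;0 0 0 0 0 0 0;0 0 20 0 0 0 0;0 0 40 0 0 0 0;0 0 40 0 0 0 0"
}}

```text
clock: 18.17
ee_pos: [0.6192, -0.1894, 0.2992]
tool_rot: [0.733, 0.68, -0.001, -0.003]
force: [1.5, -0.3, -2.1]
opening: 0.0388
```

{"api": "apply_moves", "payload": {
  "plan": "0 0 40 0 0 0 0;0 0 35 0 0 0 0;-8 38 0 0 0 0 0;-8 38 0 0 0 0 0;-8 38 0 0 0 0 0;-8 38 0 0 0 0 0;-8 38 0 0 0 0 0;-8 38 0 0 0 0 0;-8 38 0 0 0 0 0;-8 38 0 0 0 0 0;-8 38 0 0 0 0 0;-8 38 0 0 0 0 0"
}}

```text
clock: 19.17
ee_pos: [0.5391, 0.1918, 0.3757]
tool_rot: [0.733, 0.68, 0.0, 0.0]
force: [0.9, -0.8, -2.1]
opening: 0.0385
```

{"api": "apply_moves", "payload": {
  "plan": "-6 38 0 0 0 0 0;-6 42 0 0 0 0 0;0 0 0 0 0 0 0;0 0 -40 0 0 0 0;0 0 0 0 0 0 0;0 0 0 0 0 0 0"
}}

```text
clock: 19.67
ee_pos: [0.5271, 0.2691, 0.3327]
tool_rot: [0.733, 0.68, -0.003, -0.001]
force: [-0.3, 0.2, -1.5]
opening: 0.0385
```

```bash
python3 f.py
python3 - <<'E'
from h import *
s=snap('wrist','w5.png');st=manip.read_state();print(st['opening'],st['tool_rot'])
E
```

```text
[[-0.4, -0.8, -2.4], [0.2, -0.9, -2.6], [0.0, -0.3, -2.0], [0.1, 0.1, -1.9]] [-0.   -0.47 -2.23] [0.5287 0.269  0.3365]
0.03804057222047611 [0.73343388 0.67975856 0.00157925 0.00073418]
```

View pics/w5.png

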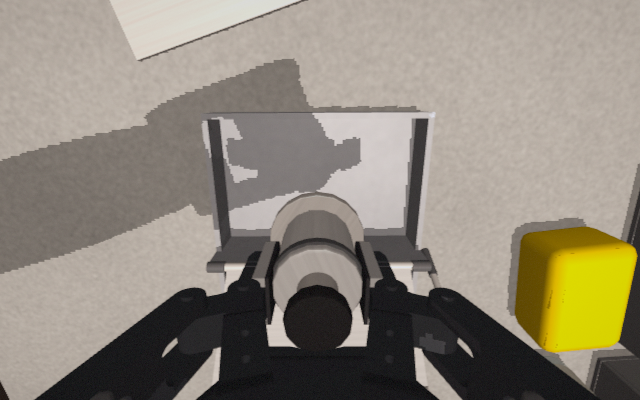

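P is held upright and centred over the uncovered compartment.

{"api": "apply_moves", "payload": {
  "plan": "0 0 -40 0 0 0 0;0 0 -40 0 0 0 0;0 0 -30 0 0 0 0;0 0 -12 0 0 0 0;0 0 -5 0 0 0 0;0 0 -3 0 0 0 0;0 0 -2 0 0 0 0;0 0 0 0 0 0 0;0 0 0 0 0 0 0.5;0 0 0 0 0 0 0.6;0 0 0 0 0 0 0.6;0 0 0 0 0 0 0.6"
}}

```text
clock: 20.92
ee_pos: [0.5288, 0.2695, 0.2044]
tool_rot: [0.733, 0.68, 0.001, 0.0]
force: [-0.6, -0.2, 1.0]
opening: 0.0511
```

{"api": "apply_moves", "payload": {
  "plan": "0 0 20 0 0 0 0.6;0 0 40 0 0 0 0.6;0 0 40 0 0 0 0.6;0 0 40 0 0 0 0.6;0 0 40 0 0 0 0.6;-10 38 0 0 0 0 0.6;-10 38 0 0 0 0 0.6;-10 38 0 0 0 0 0.6;0 0 0 0 0 0 0.6;0 0 0 0 0 0 0.6"
}}

```text
clock: 21.75
ee_pos: [0.4974, 0.3851, 0.3836]
tool_rot: [0.732, 0.681, 0.0, 0.0]
force: [0.5, -0.3, -0.2]
opening: 0.0512
```

Run:
```python
from h import *
s=snap('scene','s5.png');st=manip.read_state();print(st['clock'],st['ee_pos'],st['opening'],st['force'])
im=cv2.imread('pics/s5.png')[90:290,180:460]
cv2.imwrite('pics/s5c.png',cv2.resize(im,None,fx=2.8,fy=2.8,interpolation=2))
```

```text
21.8 [0.49795961 0.38398206 0.38333348] 0.051064372781820154 [ 0.40258772 -0.70780802 -0.72550927]
```

View pics/s5c.png

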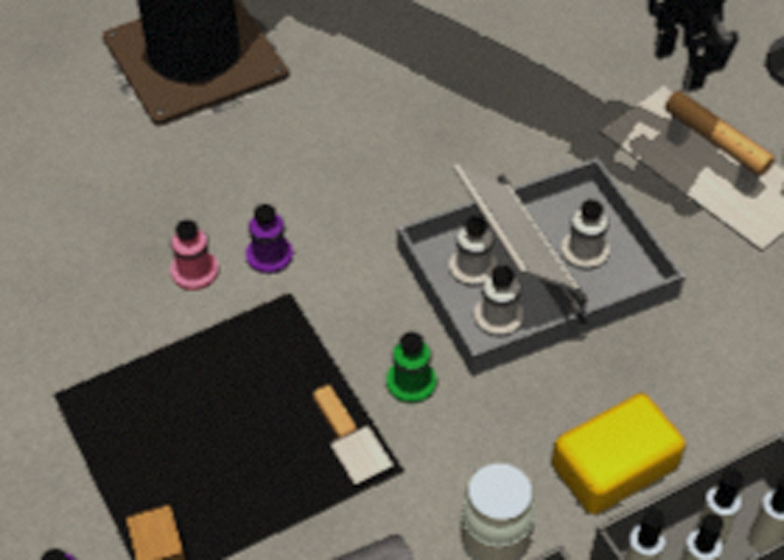

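All three buffers stand in the right compartments, P with its foot at crop (586,248). The flap is over the light ones and the gripper is clear.

```bash
python3 -c "
from cell import manip
print(manip.hand_in())"
```

```text
the job is handed in; nothing more can be done
None
```

The job is finished and handed in at about 22 s of the 72 s allowed; the hand-in reports no verdict.

- **Sorting:** I pressed all three plungers. The two front ones gave at about 2.3 and 2.5 N, so they are light. The back one needed about 12 N, so it is heavy.
- **Placing:** I stood the two light ones in the open (-y) compartment, then pushed the flap edge along its arc until it snapped across. The heavy one then went in the middle of the uncovered (+y) compartment.
- **Last checks:** The final scene picture shows all three upright in the right compartments and the flap leaning over the light ones. The other goods in that view, which leaves out the trowel and parts of the roller and float, look unmoved. The gripper is clear of everything, with wrist force about 0.
- **Disagreements:** No check failed. Position estimates from the top and wrist cameras differed by 2–5 mm, within the margins I had. The flap angle and final tilts were judged by eye only.

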